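# Caliper the ink bottle

### The arm

A 7-joint arm with a two-finger parallel gripper is mounted at the origin on the work surface; the furniture and walls round the work are solid. World frame = base frame: x ahead of the robot, y to its left, z up, the work surface at z = 0. Lengths are in mm, angles in rad, forces in N, time in s.
With the tool pointing down it reaches from about 400 to 850 mm from the base axis. Payload 4.4 kg.
Tool frame: the origin (TCP) lies between the finger pads; the fingertips stand 14 mm ahead of it and the grasp point (between the pads) lies 5 mm behind it (nose_length is the distance from the TCP to the fingertips, in mm); z points along the fingers, y is the line along which they close (so a half turn about z gives the same grasp; the last joint's range is limited). The gripper opens to 94 mm and grips with 3 to 60 N. Pads are 16 mm wide; open, the fingers measure 119 mm over their backs; the gripper's body (75 mm by 177 mm) begins 78 mm behind the grasp point.
Start: joints at [1.088, 0.628, 0.038, 1.517, -0.027, 0.996, -0.02], TCP at [263.172, -594.355, 219.478] pointing down, gripper open.
Joint ranges: [-3.06, 3.06], [-0.37, 2.12], [-1.25, 1.32], [0.18, 2.47], [-1.1, 4.24], [0.23, 1.98], [-2.94, 2.94]. Speed limits (rad/s): [2.57, 2.57, 3.14, 3.14, 3.14, 3.14, 3.14].

### API

Orientations are given as [roll, pitch, yaw] about the fixed x, y, z axes, in that order (R = Rz(yaw) Ry(pitch) Rx(roll)).
In Python, from rig import get_state, snapshot, get_calibration, close_job, search_frame, nose_length gives the robot as it stands. The module is installed in compiled form; this text tells all that it offers.
- The arm moves only by the tool move_arm, never from a script. Its argument "plan" is a list of rows, each a list of 6 numbers: the shift along the tool's x, y, z each as a share of 0.25 m, from -1 to 1, then the turn, a rotation vector about the tool's x, y, z each as a share of 45 degrees, from -1 to 1. A call has 1 to 20 rows; each row is the pose to reach, as a shift and turn from the pose commanded when the call began, along the tool's axes at that moment; what a row does not reach only later rows make up. A row lasts 1/8 s, in which the tool goes at most 62.5 mm and 10.7 degrees, less where a joint would pass 70% of its speed; a pose out of reach is approached as far as the arm can. A call with a number of a shift or a turn outside -1 to 1 is refused whole. A call with a gripper value outside its range is refused whole. "grip" is the gripper command: -1 is shut, 1 is fully open, values between are in proportion, set as the call begins (left out, the last holds). The fingers move at their own pace and stop on an object; the grip force is fixed at half the most. Time passes only in rows, so rows that repeat a pose let the fingers close. It gives the time, the measured TCP pose, the force, the opening and the grip force at its end, in the units of the state.
- get_state(): the state, without advancing time (a new reading comes with each control period).
- snapshot(name): name is "scene" or "top" or "wrist"; returns the picture (420x560x3 uint8, red, green, blue); there is no depth.
- get_calibration(name): a dict with "K" (3x3 intrinsics, pixels), "xyz" and "orientation" of the camera in the world. Camera axes: x right, y down, z forward; pixel columns grow to the right and rows downward; lengths in mm; the calibration is good to about 2 mm. A picture is of the moment at which its call begins: read the wrist's pose just before it. get_calibration takes no time and is no camera call; for the wrist camera it gives the pose at the moment of the call.
- close_job(): hands the job in; it is judged then, once.
Trained networks look in the newest picture that a camera, given by its name, has taken for a name from the list of things; names that differ only in an ending like _2 or _b are one class to them, and where a whole thing is asked for, a point or a joint stands for the part that bears it (a point fixed in the world has none). Each returns a list of dicts, best first, with "confidence" (0 to 1); they miss things now and then, are a little off and sometimes report something else, mostly with a low value. They report only what shows in the picture. A call takes as long as a camera call.
- search_frame(camera, name): "extent" ([left, top, right, bottom] as shares, 0 to 1, of the picture: columns of its width, rows of its height, round what is visible of it).
The state is a dict: "t": time; "joint_positions": joint angles; "qd": joint speeds; "tau": joint torques, N m; "tcp_pos": TCP position; "ee_rot": TCP orientation; "wrist_force": force on the tool from outside, world axes, zero at the start; "wrist_torque": the same for the moment, N m; "gripper_width": finger opening in mm; "grip_force": force on a finger pad.
Only numpy, scipy, OpenCV 4.12 (cv2) and the standard library are available. Lean on these libraries where they do the work, as an engineer would, in place of code of your own. Each camera call takes 0.05 s, during which the arm holds its last target. There are 200 camera calls.

### The job

We need the width of the dark square ink bottle. Stand it upright on the wooden bed of the desk caliper, between the open jaws and square to them, let go, then slide the movable jaw gently along until the bottle is held against the fixed jaw and the sliding jaw's spring pad is pushed about half way in. Let go and leave it clamped like that.

Things in the scene. Friction and masses are not known exactly. Their poses are not given: they have to be found in the camera images.
- ink_bottle: dark blue square ink bottle, upright: flat-sided body 52 x 52 mm, 42 mm high, neck 26 mm; take it by its round black cap, 35 mm in diameter, 48 to 62 mm above the underside; 0.16 kg. Origin: centre of the underside; z up, x and y square to the sides. A white glass inkwell (60 mm), which swaps places with it, and a slim wooden wax seal (28 mm) stand near it.
- gauge: desk caliper, fixed: wooden bed 90 mm wide (x), 225 long (y -200 to 25), top 10 mm above the desk; steel fixed jaw 70 wide, 18 thick, top at 50; steel beam with scale along the +x edge (x 33 to 43), top at 32. Origin: at desk height below the middle of the fixed jaw's inner face; the gap runs from it along -y. Bottle against this jaw: its centre at y = -26 mm.
- grip (a point): middle, 67 mm above the desk, of the upright steel knob on the dark sliding jaw: 20 mm in diameter, plain from 53 to 78 mm, top at 84. The jaw (64 mm wide, top at 48) slides along the gauge's y, +y shuts it, and stays where left: 9 N friction. The knob is at gauge x = 0. Front face of the free pad (40 mm wide) 51 mm ahead (+y) of the knob, at first 85 to 110 mm from the fixed jaw.
- pad (a joint): steel spring pad on two brass pins at the sliding jaw's front: 0 when out, 0.015 m when fully in; 0.5 N starts it, then 0.35 N per mm. Half in is about 7 mm: with the bottle against the fixed jaw the knob's axis is then 96 mm from that jaw's inner face. The bottle slides on the bed at 1 to 2 N, so the pad may go in a little before the bottle meets the fixed jaw.

How it is judged (in metres and radians):
On the way:
1. the ink bottle stands released on the caliper's bed between the jaws, the spring pad still out (x of ink_bottle in the frame of gauge between -0.02 and 0.02 m and z of ink_bottle in the frame of gauge between 0.006 and 0.014 m and angle between ink_bottle's own z axis and vertical below 0.15 rad and (angle between the x axis of ink_bottle and the x axis of gauge, either way round below 0.175 rad or angle between the x axis of ink_bottle and the y axis of gauge, either way round below 0.175 rad) and y of ink_bottle in the frame of gauge between -0.085 and -0.02 m and value of joint pad below 0.002 m and contact force between the fingers and ink_bottle below 0.2 N and linear speed of ink_bottle below 0.02 m/s), for 0.2 s.
At the end, for the whole second after the job is handed in: the ink bottle stands upright on the bed, square to the jaws within 10 degrees and within 20 mm of their middle line, against the fixed jaw (within 5 mm), with the spring pad pushed in by at least 4 mm; at rest (x of ink_bottle in the frame of gauge between -0.02 and 0.02 m and z of ink_bottle in the frame of gauge between 0.006 and 0.014 m and angle between ink_bottle's own z axis and vertical below 0.15 rad and (angle between the x axis of ink_bottle and the x axis of gauge, either way round below 0.175 rad or angle between the x axis of ink_bottle and the y axis of gauge, either way round below 0.175 rad) and y of ink_bottle in the frame of gauge between -0.031 and -0.02 m and value of joint pad above 0.004 m and linear speed of ink_bottle below 0.005 m/s); the robot touches nothing.
It fails at once if the caliper's jaws squeeze the bottle, out of the fingers, with more than 40 N (contact force between ink_bottle and gauge above 40 N and contact force between the fingers and ink_bottle below 0.5 N).
It also fails if it takes over 51 s, if anything falls off the work surface, if the arm or the gripper's body presses on something with over 40 N, if the wrist force passes 120 N, or if a joint passes its speed limit or range.

## Working session

There is one attempt and no reset: what is moved stays moved. The work goes in short steps, Python scripts to look and compute and a tool call to move; the robot and the scene stay as the last step left them, time stands still between calls to the robot, and variables do not carry over. Pictures are saved under pics/ and viewed, at most 10 in all, crops included, and the job is handed in when it is done.

Besides the shell and the picture viewer there is one more tool, called after "Call:" by a JSON object that holds its "op" and its "data". move_arm: Moves the arm, as the interface text tells. Shift numbers are shares of 0.25 m and turn numbers shares of 45 degrees, none past 1 either way. Its arguments: {"type":"object","properties":{"plan":{"type":"array"},"grip":{"type":"number"}},"required":["plan"]}

```bash
mkdir -p pics
cat > h.py <<'E'
import numpy as np, cv2
from rig import *
from scipy.spatial.transform import Rotation as R
def cam(n):
    c=get_calibration(n); K=np.array(c["K"]); o=np.array(c["orientation"],float)
    M=o if o.shape==(3,3) else R.from_euler('xyz',o).as_matrix()
    return K,np.array(c["xyz"],float),M
def ray(n,uv,z,c=None):
    K,p,M=c or cam(n); d=M@np.linalg.solve(K,[uv[0],uv[1],1.]); return p+d*(z-p[2])/d[2]
def proj(n,P,c=None):
    K,p,M=c or cam(n); q=K@(M.T@(np.array(P)-p)); return q[:2]/q[2]
def save(n,f):
    im=snapshot(n); cv2.imwrite('pics/'+f,im[:,:,::-1]); return im
E
python3 - <<'E'
from h import *
print(get_calibration("top")); print(get_state())
a=save("top","top.png"); 
for n in ["ink_bottle","gauge","grip","pad"]:
    for d in search_frame("top",n)[:3]:
        e=d["extent"]; print(n,round(d["confidence"],2),[round(v*s) for v,s in zip(e,(560,420)*2)])
save("scene","scene.png")
E
```

```text
{'K': array([[541.11007566,   0.        , 272.47042091],
       [  0.        , 541.11007566, 212.31473846],
       [  0.        ,   0.        ,   1.        ]]), 'xyz': array([443.71140726,  13.64152991, 966.34152046]), 'orientation': array([-3.03610538, -0.01250312, -1.57821004])}
{'t': 0.0, 'joint_positions': array([ 1.08819635,  0.62935095,  0.03845295,  1.5183408 , -0.02701226,
        0.9963356 , -0.02000323]), 'qd': array([-1.23611585e-04,  8.46316669e-04, -2.28427548e-03, -1.19483304e-03,
       -1.30122931e-03, -1.28231454e-03,  5.66593161e-05]), 'tau': array([ 6.80022495e-04, -5.49722028e+01,  1.14318766e+00, -1.86636311e+01,
       -5.23871183e-02,  2.36371311e-02,  1.47723104e-04]), 'tcp_pos': array([ 262.90602554, -593.75126518,  218.5599033 ]), 'ee_rot': array([-3.13967634e+00,  2.14600763e-05,  4.16781817e-01]), 'wrist_force': array([0.31757358, 0.35241591, 0.35012058]), 'wrist_torque': array([0.04067606, 0.04262912, 0.00409644]), 'grip_force': 0.0, 'gripper_width': 93.81773605610275}
ink_bottle 0.96 [334, 178, 372, 222]
gauge 0.72 [156, 168, 291, 250]
grip 0.87 [229, 173, 279, 225]
pad 0.56 [230, 200, 247, 218]
```

View pics/top.png

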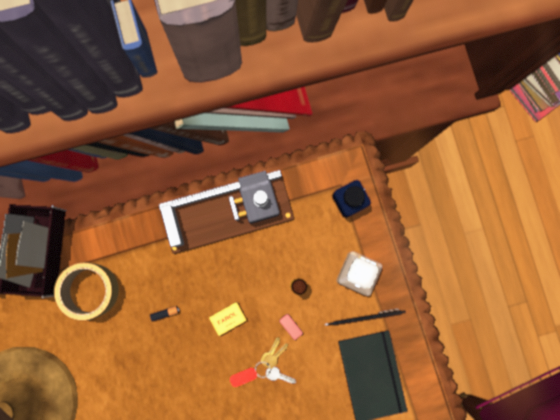

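View pics/scene.png

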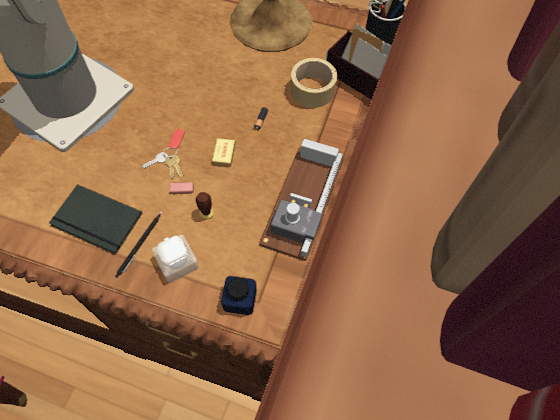

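The top view shows the gauge with its fixed jaw at about (172,225) and knob at about (261,198), and the bottle at about (352,198). The hutch lies just beyond the gauge's beam. I'll enlarge it to get the edges.

Run:
```python
from h import *
a=cv2.imread("pics/top.png")[150:270,150:390]
cv2.imwrite("pics/crop.png",cv2.resize(a,None,fx=3.3,fy=3.3,interpolation=cv2.INTER_CUBIC))
c=cam("top")
for nm,uv,z in [("knob",(261,197),84),("cap",(355,197),62),("bot",(352,198),42)]: print(nm,ray("top",uv,z,c).round(1))
```

```text
knob [562.5  20.6  84. ]
cap [ 564.5 -138.    62. ]
bot [ 565.5 -136.1   42. ]
```

View pics/crop.png

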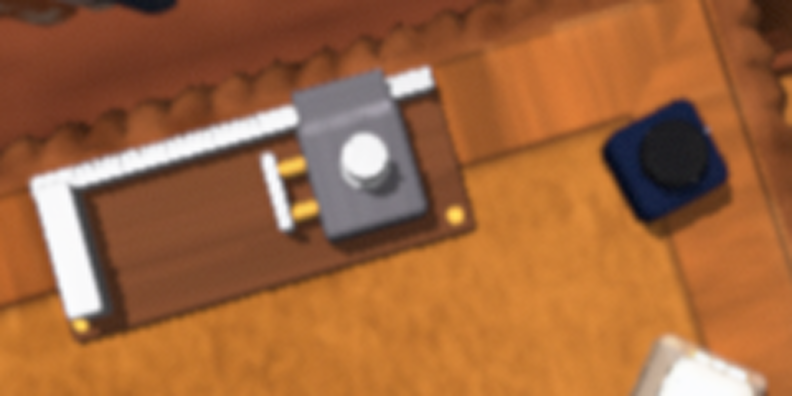

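The crop shows the fixed jaw's inner top edge running (72,190)–(104,308), the bed's near edge (82,342)–(472,228), and the knob top at (366,155). The bottle is at about (665,160). I'll fit models to these.

```bash
cat > fit.py <<'E'
from h import *
from scipy.optimize import least_squares, minimize
def box(x0,x1,y0,y1,z0,z1): return np.array([[x,y,z] for x in(x0,x1) for y in(y0,y1) for z in(z0,z1)],float)
def place(P,x,y,a): return P@R.from_euler('z',a).as_matrix().T+[x,y,0]
def fitbottle(im,cen,yaw0,c,n,r=40,z=0):
    im=im.astype(int); u0,v0=np.int32(cen)-r
    sub=im[v0:v0+2*r,u0:u0+2*r]; m=((sub.sum(2)<190)&(sub[...,0]<70)).astype(np.uint8)
    m=cv2.morphologyEx(m,cv2.MORPH_OPEN,np.ones((3,3)))
    k,l,s,_=cv2.connectedComponentsWithStats(m); m=(l==1+np.argmax(s[1:,4])).astype(np.uint8)
    S=4; mb=cv2.resize(m,None,fx=S,fy=S,interpolation=cv2.INTER_LINEAR)
    th=np.linspace(0,2*np.pi,24,endpoint=False)
    cyl=np.array([[17.5*np.cos(t),17.5*np.sin(t),h] for t in th for h in(48,62)])
    def cost(p):
        o=np.zeros_like(mb)
        for P in (box(-26,26,-26,26,0,42),cyl):
            q=np.array([proj(n,w+[0,0,z],c) for w in place(P,*p)]); q=(q+.5-[u0,v0])*S-.5
            cv2.fillConvexPoly(o,cv2.convexHull(np.int32(np.round(q))),1)
        return 1-(o&mb).sum()/max((o|mb).sum(),1)
    g=ray(n,cen,30+z,c)[:2]
    return min((minimize(cost,[*g,yaw0+d],method='Nelder-Mead',options=dict(initial_simplex=[[g[0]-8,g[1]-8,yaw0+d],[g[0]+8,g[1],yaw0+d+.1],[g[0],g[1]+8,yaw0+d-.1],[g[0],g[1],yaw0+d+.3]])) for d in (-.4,0,.4)),key=lambda r:r.fun)
E
python3 - <<'E'
from fit import *
im=cv2.imread("pics/top.png")[:,:,::-1]; c=cam("top")
f=fitbottle(im,(353,199),.5,c,"top"); print(f.x.round(3),f.fun,np.degrees(f.x[2]))
t=lambda p:(np.array(p)+.5)/3.3-.5+150
pts=[((72,190),50,(35,0)),((104,308),50,(-35,0)),((70,318),50,(-35,18)),((82,342),10,(-45,25)),((472,228),10,(-45,-200)),((430,68),32,(43,-200)),((436,84),32,(33,-200))]
W=np.array([ray("top",t(p),z,c)[:2] for p,z,_ in pts]); L=np.array([l for *_,l in pts],float)
def r(p):
    C=np.array([[np.cos(p[2]),-np.sin(p[2])],[np.sin(p[2]),np.cos(p[2])]]); return ((L@C.T+p[:2])-W).ravel()
s=least_squares(r,[560,150,.2],loss='soft_l1',f_scale=2); print(s.x.round(3),np.degrees(s.x[2]),s.fun.reshape(-1,2).round(1))
k=ray("top",t((366,155)),84,c); C=R.from_euler('z',s.x[2]).as_matrix(); print("knob",k.round(1),(C.T@(k-[*s.x[:2],0])).round(1))
k=ray("top",t((400,20)),20,c);print("fringe",k, (C.T@(k-[*s.x[:2],0])).round(1))
E
```

```text
[ 5.65567e+02 -1.36570e+02  5.34000e-01] 0.15148202137998057 30.593510992539095
[5.21720e+02 1.66196e+02 2.78000e-01] 15.939730161571035 [[ 5.   2.6]
 [-1.4  0.5]
 [-1.4  0.5]
 [-1.9  4. ]
 [ 0.2 -3.6]
 [ 1.5 -1.9]
 [ 0.5 -1.5]]
knob [563.1  21.3  84. ] [   0.  -150.7   84. ]
fringe [645.06894987   3.17339474  20.        ] [  73.8 -190.6   20. ]
```

```bash
cat >> h.py <<'E'
def togo(pos,yaw):
    s=get_state(); A=R.from_euler('xyz',s["ee_rot"]); B=R.from_euler('xyz',[np.pi,0,yaw])
    d=A.inv().apply(np.array(pos)-s["tcp_pos"])/250; w=np.degrees((A.inv()*B).as_rotvec())/45
    print("t",round(s["t"],2),"share shift",d.round(4),"turn",w.round(4))
E
python3 -c "
from h import *
togo([565.6,-136.6,200],.534)"
```

```text
t 0.3 share shift [ 1.8473 -1.1838  0.0774] turn [-7.000e-04 -1.000e-04 -1.493e-01]
```

Call:
{"op": "move_arm", "data": {"plan": [[0.2,-0.13,0,0,0,0],[0.4,-0.26,0,0,0,0],[0.6,-0.38,0,0,0,0],[0.8,-0.51,0,0,0,0],[0.95,-0.6,0,0,0,0]], "grip": 1}}

```text
t: 0.92
tcp_pos: [421.2, -358.3, 219.6]
ee_rot: [-3.141, -0.001, 0.419]
wrist_force: [0.2, -0.7, -0.2]
gripper_width: 94.0
grip_force: 0.0
```

Call:
{"op": "move_arm", "data": {"plan": [[0.2,-0.13,0.04,0,0,-0.05],[0.4,-0.26,0.07,0,0,-0.15],[0.6,-0.38,0.07,0,0,-0.15],[0.8,-0.51,0.07,0,0,-0.15],[0.9,-0.58,0.07,0,0,-0.15],[0.9,-0.58,0.07,0,0,-0.15],[0.9,-0.58,0.07,0,0,-0.15]]}}

```text
t: 1.8
tcp_pos: [565.8, -138.9, 201.9]
ee_rot: [3.141, 0.001, 0.533]
wrist_force: [0.0, -1.7, -0.5]
gripper_width: 93.9
grip_force: 0.0
```

Run:
```python
from h import *
togo([565.6,-136.6,200],.534)
c=cam("wrist"); save("wrist","w1.png"); print(c)
for n in ["ink_bottle","grip"]:
    for d in search_frame("wrist",n)[:2]: print(n,d["confidence"],[round(v*s) for v,s in zip(d["extent"],(560,420)*2)])
print(proj("wrist",[565.6,-136.6,62],c))
```

```text
t 1.8 share shift [ 0.0038 -0.0083  0.0075] turn [ 0.0006  0.0017 -0.001 ]
(array([[350.59549821,   0.        , 276.73081816],
       [  0.        , 350.59549821, 208.39827709],
       [  0.        ,   0.        ,   1.        ]]), array([ 628.64045003, -102.56409629,  367.45386834]), array([[ 5.08509370e-01, -8.33593419e-01, -2.15731851e-01],
       [-8.61056290e-01, -4.92446241e-01, -1.26802072e-01],
       [-5.34966831e-04,  2.50237309e-01, -9.68184385e-01]]))
ink_bottle 0.65 [248, 162, 304, 221]
grip 0.88 [63, 45, 165, 148]
[273.8397472  200.43404522]
```

View pics/w1.png

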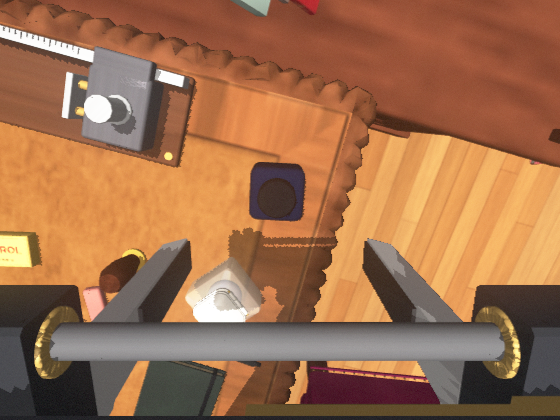

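The wrist view shows the bottle square to the image at (277,191), with its cap at (276,197), close to the predicted (274,200). The knob is at (98,108). I'll refine the fit from this view.

Run:
```python
from fit import *
im=cv2.imread("pics/w1.png")[:,:,::-1]; c=cam("wrist")
f=fitbottle(im,(277,191),.53,c,"wrist",r=42); print(f.x.round(3),f.fun,np.degrees(f.x[2]))
print("cap",ray("wrist",(276,197),62,c)); print("knob",ray("wrist",(98,108),84,c))
p=f.x; togo([p[0],p[1],62],p[2])
```

```text
[ 5.55718e+02 -1.54517e+02  4.44000e-01] 0.5662549852051975 25.42324276514025
cap [ 569.31098951 -137.11128917   62.        ]
knob [564.45511548  20.66956302  84.        ]
t 1.95 share shift [-0.0652  0.0314  0.5603] turn [0.0007 0.0009 0.1119]
```

Run:
```python
import fit
from fit import *
src=open('fit.py').read().replace("((sub.sum(2)<190)&(sub[...,0]<70))","((sub[...,2]>=sub[...,0]-3)&(sub[...,0]<80))"); open('fit.py','w').write(src); exec(src)
for fn,n,cen,r in (("w1","wrist",(277,191),42),("top","top",(353,199),40)):
    im=cv2.imread(f"pics/{fn}.png")[:,:,::-1]; c=cam(n)
    f=fitbottle(im,cen,.53,c,n,r=r); print(n,f.x.round(3),f.fun,np.degrees(f.x[2]))
    d=(im[...,:].sum(2)<75).astype(np.uint8); u,v=cen; y,x=np.nonzero(d[v-30:v+30,u-30:u+30]); print("cap px",x.mean()+u-30,y.mean()+v-30,len(x), ray(n,(x.mean()+u-30,y.mean()+v-30),60,c).round(1))
```

```text
wrist [ 5.66439e+02 -1.39619e+02  4.39000e-01] 0.6441899096036467 25.130626196429045
cap px nan nan 0 [nan nan nan]
top [ 566.952 -137.047    0.591] 0.2026689415635854 33.83419664500227
cap px 347.45544554455444 204.9009900990099 101 [ 551.4 -125.2   60. ]<stdin>:7: RuntimeWarning: Mean of empty slice.
  ret = ret.dtype.type(ret / rcount)
```

Run:
```python
src=open('fit.py').read()
a=src.index("    sub=im["); b=src.index("    k,l,s,_")
src=src[:a]+"""    m=np.zeros(im.shape[:2],np.uint8)
    cv2.grabCut(im.astype(np.uint8),m,(int(box2[0]-4),int(box2[1]-4),int(box2[2]-box2[0]+8),int(box2[3]-box2[1]+8)),np.zeros((1,65)),np.zeros((1,65)),6,cv2.GC_INIT_WITH_RECT)
    m=(m&1)[v0:v0+2*r,u0:u0+2*r]
"""+src[b:]
src=src.replace("c,n,r=40,z=0","c,n,box2,r=40,z=0"); open('fit.py','w').write(src)
from fit import *
import fit
for fn,n,b in (("w1","wrist",(248,161,305,222)),("top","top",(333,179,371,219))):
    im=cv2.imread(f"pics/{fn}.png")[:,:,::-1]; c=cam(n)
    f=fitbottle(im,((b[0]+b[2])/2,(b[1]+b[3])/2),.53,c,n,b); print(n,f.x.round(3),f.fun,np.degrees(f.x[2]))
im=cv2.imread("pics/w1.png")[:,:,::-1]; print(im[185,235:320:5].tolist())
```

```text
wrist [ 5.67792e+02 -1.38832e+02  4.97000e-01] 0.0636481042425644 28.46826965235072
top [ 5.62560e+02 -1.38805e+02  3.29000e-01] 0.17206413251221064 18.866370744890638
[[233, 158, 86], [220, 140, 75], [236, 161, 87], [107, 72, 55], [68, 54, 70], [69, 55, 72], [67, 44, 37], [71, 51, 48], [67, 46, 43], [69, 50, 42], [67, 48, 43], [61, 40, 32], [65, 55, 74], [61, 50, 69], [186, 109, 64], [215, 132, 76], [217, 132, 77]]
```

```bash
python3 -c "
from h import *
togo([567.8,-138.8,59],.497)"
```

```text
t 1.95 share shift [0.0084 0.0018 0.5722] turn [0.0006 0.0009 0.0441]
```

Call:
{"op": "move_arm", "data": {"plan": [[0.008,0.002,0.15,0,0,0.045],[0.008,0.002,0.3,0,0,0.045],[0.008,0.002,0.42,0,0,0.045],[0.008,0.002,0.5,0,0,0.045],[0.008,0.002,0.54,0,0,0.045],[0.008,0.002,0.572,0,0,0.045],[0.008,0.002,0.572,0,0,0.045],[0.008,0.002,0.572,0,0,0.045]]}}

```text
t: 2.95
tcp_pos: [569.2, -137.0, 59.7]
ee_rot: [3.141, -0.001, 0.499]
wrist_force: [0.1, 0.0, -0.5]
gripper_width: 94.0
grip_force: 0.0
```

Call:
{"op": "move_arm", "data": {"plan": [[0,0,0,0,0,0],[0,0,0,0,0,0],[0,0,0,0,0,0],[0,0,0,0,0,0],[0,0,0,0,0,0],[0,0,0,0,0,0]], "grip": -1}}

```text
t: 3.7
tcp_pos: [568.6, -136.8, 58.9]
ee_rot: [-3.142, 0.0, 0.499]
wrist_force: [1.5, 0.2, -0.1]
gripper_width: 37.5
grip_force: 0.0
```

Call:
{"op": "move_arm", "data": {"plan": [[0,0,0,0,0,0],[0,0,0,0,0,0],[0,0,0,0,0,0]]}}

```text
t: 4.08
tcp_pos: [568.7, -136.8, 59.0]
ee_rot: [3.141, -0.0, 0.499]
wrist_force: [0.1, 0.3, -0.6]
gripper_width: 34.3
grip_force: 30.0
```

Call:
{"op": "move_arm", "data": {"plan": [[0,0,-0.05,0,0,0],[0,0,-0.13,0,0,0],[0,0,-0.25,0,0,0],[0,0,-0.36,0,0,0],[0,0,-0.4,0,0,0],[0,0,-0.4,0,0,0]]}}

```text
t: 4.82
tcp_pos: [568.9, -136.8, 159.6]
ee_rot: [3.141, -0.001, 0.499]
wrist_force: [-0.2, 0.2, -1.4]
gripper_width: 34.7
grip_force: 30.0
```

Run:
```python
from h import *
c=cam("wrist"); save("wrist","w2.png")
K=ray("wrist",(0,0),0,c)
for n in ["ink_bottle","gauge","grip","pad"]:
    for d in search_frame("wrist",n)[:2]: print(n,d["confidence"],[round(v*s) for v,s in zip(d["extent"],(560,420)*2)])
print(get_state()["wrist_force"],get_state()["gripper_width"],get_state()["tcp_pos"])
```

```text
ink_bottle 0.62 [233, 194, 323, 302]
ink_bottle 0.53 [0, 39, 180, 180]
gauge 0.57 [0, 37, 180, 181]
grip 0.7 [31, 49, 149, 166]
pad 0.59 [30, 79, 56, 132]
[ 0.26547084 -0.28559659 -0.89077897] 34.510538948138866 [ 567.91091935 -136.65850572  157.90078967]
```

View pics/w2.png

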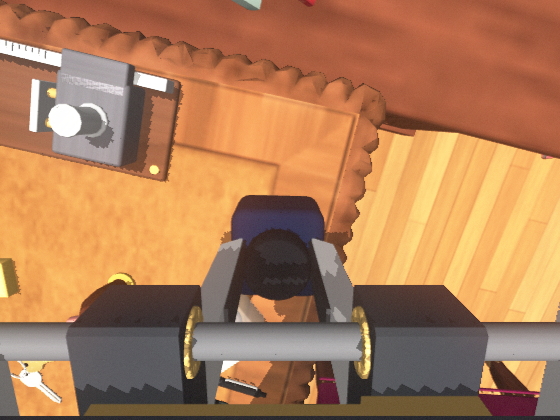

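The bottle is held and lifted, and its edges line up with the tool. Next I move over the gap.

```bash
python3 -c "
from h import *
togo([534.3,122.7,190],.278)"
```

```text
t 5.08 share shift [ 0.3784 -0.9753 -0.1277] turn [-0.0015  0.0022  0.2817]
```

Call:
{"op": "move_arm", "data": {"plan": [[0.03,-0.05,-0.08,0,0,0],[0.08,-0.2,-0.13,0,0,0.1],[0.15,-0.4,-0.13,0,0,0.2],[0.23,-0.6,-0.13,0,0,0.28],[0.31,-0.8,-0.13,0,0,0.28],[0.36,-0.92,-0.13,0,0,0.28],[0.378,-0.975,-0.13,0,0,0.28],[0.378,-0.975,-0.13,0,0,0.28],[0.378,-0.975,-0.13,0,0,0.28]]}}

```text
t: 6.2
tcp_pos: [535.2, 120.2, 191.4]
ee_rot: [3.14, 0.0, 0.277]
wrist_force: [-0.9, 0.4, -1.4]
gripper_width: 34.1
grip_force: 30.0
```

Run:
```python
from h import *
c=cam("wrist"); im=save("wrist","w3.png"); print(get_state()["gripper_width"])
import pickle; pickle.dump(c,open("w3.pkl","wb"))
cv2.imwrite("pics/w3c.png",cv2.resize(im[0:300,:,::-1],None,fx=1.42,fy=1.42,interpolation=cv2.INTER_CUBIC))
```

```text
33.9363735919175
```

View pics/w3c.png

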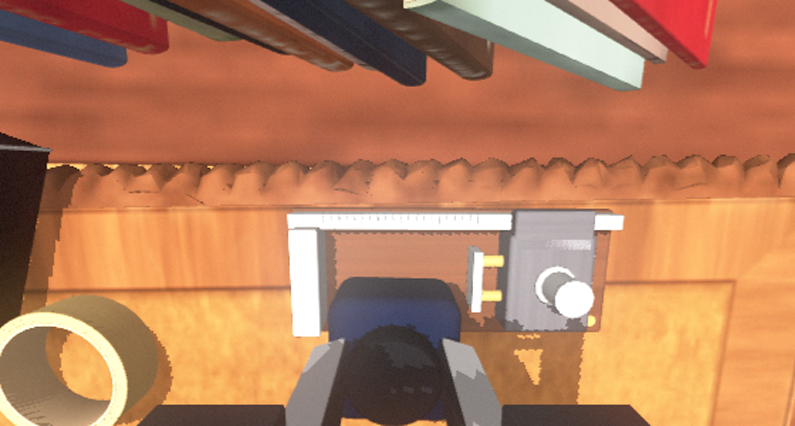

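The view shows the gauge square to the image. The jaw's inner top edge runs about (320,229)–(319,336), the pad front is near x=471, and the knob top is at (574,299). I'll refit the gauge from these.

Run:
```python
from fit import *
import pickle; c=pickle.load(open("w3.pkl","rb")); n="wrist"
t=lambda p:(np.array(p)+.5)/1.42-.5
pts=[((321,229),50,(35,0)),((320,336),50,(-35,0)),((293,337),50,(-35,18)),((289,229),50,(35,18)),((623,216),32,(43,-200)),((623,229),32,(33,-200)),((601,332),10,(-45,-200)),((574,299),84,(0,-150))]
W=np.array([ray(n,t(p),z,c)[:2] for p,z,_ in pts]); L=np.array([l for *_,l in pts],float)
def r(p):
    C=np.array([[np.cos(p[2]),-np.sin(p[2])],[np.sin(p[2]),np.cos(p[2])]]); l=L.copy(); l[-1,1]=p[3]; return ((l@C.T+p[:2])-W).ravel()
s=least_squares(r,[522,166,.278,-150],loss='soft_l1',f_scale=2); print(s.x.round(3),s.fun.reshape(-1,2).round(1))
C=R.from_euler('z',s.x[2]).as_matrix(); g=np.array([*s.x[:2],0])
for p,z in (((471,250),33),((473,312),33),((574,299),84)): print((C.T@(ray(n,t(p),z,c)-g)).round(1))
print("TCP in gauge",(C.T@(get_state()["tcp_pos"]-g)).round(1)); T=g+C@[0,-45,0]; print(T); togo([T[0],T[1],74],s.x[2])
```

```text
[ 5.23475e+02  1.65733e+02  2.73000e-01 -1.50104e+02] [[-0.8  2.9]
 [-0.5 -0. ]
 [ 0.1  0.6]
 [-0.2  1.3]
 [ 2.1 -3.4]
 [ 0.3 -2.8]
 [-0.5  0. ]
 [ 0.1  0. ]]
[ 19.5 -98.6  33. ]
[ -22.9 -101.7   33. ]
[-1.000e-01 -1.501e+02  8.400e+01]
TCP in gauge [ -1.  -47.1 191.4]
[535.61935901 122.40238688   0.        ]
t 6.25 share shift [ 0.004  -0.0088  0.4696] turn [0.0014 0.0004 0.0037]
```

Call:
{"op": "move_arm", "data": {"plan": [[0.004,-0.009,0.1,0,0,0],[0.004,-0.009,0.22,0,0,0],[0.004,-0.009,0.33,0,0,0],[0.004,-0.009,0.4,0,0,0],[0.004,-0.009,0.44,0,0,0],[0.004,-0.009,0.465,0,0,0],[0.004,-0.009,0.478,0,0,0],[0.004,-0.009,0.478,0,0,0],[0.004,-0.009,0.478,0,0,0]]}}

```text
t: 7.38
tcp_pos: [535.6, 125.0, 72.5]
ee_rot: [3.142, -0.001, 0.279]
wrist_force: [-0.5, -0.4, -1.5]
gripper_width: 34.1
grip_force: 30.0
```

Call:
{"op": "move_arm", "data": {"plan": [[0,0,0.004,0,0,0],[0,0,0.008,0,0,0],[0,0,0.012,0,0,0],[0,0,0.012,0,0,0]]}}

```text
t: 7.88
tcp_pos: [535.2, 124.9, 69.0]
ee_rot: [-3.142, -0.0, 0.279]
wrist_force: [0.7, 0.3, -1.2]
gripper_width: 34.4
grip_force: 30.0
```

Call:
{"op": "move_arm", "data": {"plan": [[0,0,0.003,0,0,0],[0,0,0.006,0,0,0],[0,0,0.006,0,0,0]]}}

```text
t: 8.25
tcp_pos: [535.3, 124.8, 68.8]
ee_rot: [-3.142, -0.001, 0.279]
wrist_force: [-3.0, -0.7, 10.5]
gripper_width: 34.0
grip_force: 30.0
```

Contact with the bed at 10 N. I release, then lift.

Call:
{"op": "move_arm", "data": {"plan": [[0,0,-0.003,0,0,0],[0,0,-0.004,0,0,0],[0,0,-0.004,0,0,0],[0,0,-0.004,0,0,0],[0,0,-0.004,0,0,0],[0,0,-0.004,0,0,0]], "grip": 0.35}}

```text
t: 9.0
tcp_pos: [535.2, 124.9, 68.4]
ee_rot: [3.142, 0.0, 0.279]
wrist_force: [1.2, -0.1, -0.3]
gripper_width: 63.7
grip_force: 0.0
```

Call:
{"op": "move_arm", "data": {"plan": [[0,0,-0.04,0,0,0],[0,0,-0.15,0,0,0],[0,0,-0.3,0,0,0],[0,0,-0.4,0,0,0],[0,0,-0.4,0,0,0],[0,0,-0.4,0,0,0]]}}

```text
t: 9.75
tcp_pos: [534.7, 124.8, 168.1]
ee_rot: [-3.142, 0.001, 0.279]
wrist_force: [0.3, -0.6, -0.8]
gripper_width: 63.8
grip_force: 0.0
```

Run:
```python
from h import *
im=save("wrist","w4.png"); c=cam("wrist"); import pickle; pickle.dump(c,open("w4.pkl","wb")); s=get_state(); print(s["gripper_width"],s["tcp_pos"],s["wrist_force"])
cv2.imwrite("pics/w4c.png",cv2.resize(im[0:300,:,::-1],None,fx=1.42,fy=1.42,interpolation=cv2.INTER_CUBIC))
```

```text
63.527719650020494 [534.45612131 124.70055342 167.60171249] [-0.40686129  0.43627098  0.12984448]
```

View pics/w4c.png

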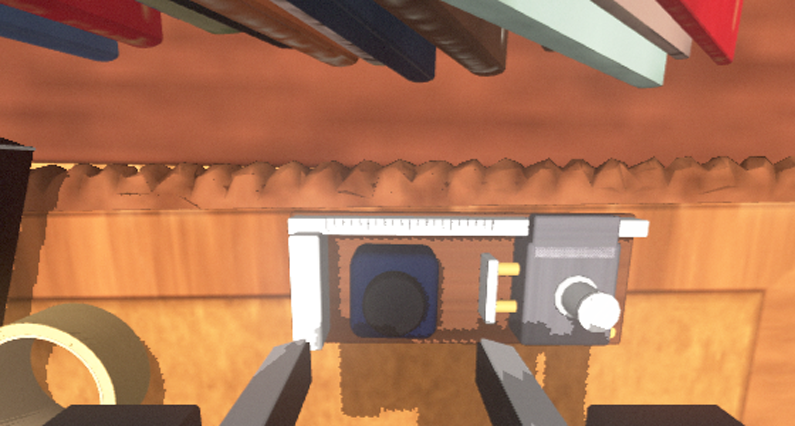

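The bottle stands upright and square at about (393,290), and the pad is still out at x≈485. The knob top is at (599,312). Next I go to the knob.

Run:
```python
from h import *
import pickle; c=pickle.load(open("w4.pkl","rb")); n="wrist"
t=lambda p:(np.array(p)+.5)/1.42-.5
C=R.from_euler('z',.274).as_matrix(); g=np.array([523.5,165.7,0])
for nm,p,z in (("jaw",(323,345),50),("jawfar",(322,236),50),("knob",(599,312),84),("padf",(485,290),33),("cap",(395,303),72)): print(nm,ray(n,t(p),z,c).round(1),(C.T@(ray(n,t(p),z,c)-g)).round(1))
k=ray(n,t((599,312)),84,c); togo([k[0],k[1],68],.274)
```

```text
jaw [493.  156.5  50. ] [-31.8  -0.6  50. ]
jawfar [556.8 173.   50. ] [34. -2. 50.]
knob [563.9  21.2  84. ] [  -0.2 -150.    84. ]
padf [549.2  69.3  33. ] [ -1.3 -99.8  33. ]
cap [536.  123.7  72. ] [  0.7 -43.8  72. ]
t 9.8 share shift [-4.000e-04  4.304e-01  3.984e-01] turn [0.     0.0023 0.0069]
```

Call:
{"op": "move_arm", "data": {"plan": [[0,0.1,0,0,0,0],[0,0.25,0,0,0,0],[0,0.38,0,0,0,0],[0,0.43,0.05,0,0,0],[0,0.43,0.15,0,0,0],[0,0.43,0.22,0,0,0],[0,0.43,0.22,0,0,0]], "grip": -0.1}}

```text
t: 10.68
tcp_pos: [562.7, 22.6, 111.0]
ee_rot: [-3.14, 0.005, 0.281]
wrist_force: [0.1, -0.3, 0.2]
gripper_width: 42.1
grip_force: 0.0
```

Run:
```python
from h import *
s=get_state(); print(s["gripper_width"],s["tcp_pos"]); togo([563.9,21.2,68],.274)
```

```text
42.07109872413131 [562.71692997  22.60435788 110.9759379 ]
t 10.68 share shift [0.0039 0.007  0.1719] turn [-0.0023  0.0064  0.0084]
```

Call:
{"op": "move_arm", "data": {"plan": [[0.003,0.006,0.06,0,0,0.008],[0.003,0.006,0.12,0,0,0.008],[0.003,0.006,0.155,0,0,0.008],[0.003,0.006,0.17,0,0,0.008],[0.003,0.006,0.17,0,0,0.008]]}}

```text
t: 11.3
tcp_pos: [566.0, 20.3, 70.8]
ee_rot: [-3.142, 0.0, 0.273]
wrist_force: [0.6, 0.5, -0.7]
gripper_width: 42.3
grip_force: 0.0
```

Call:
{"op": "move_arm", "data": {"plan": [[0,0,0,0,0,0],[0,0,0,0,0,0],[0,0,0,0,0,0],[0,0,0,0,0,0],[0,0,0,0,0,0]], "grip": -1}}

```text
t: 11.92
tcp_pos: [565.9, 21.9, 71.3]
ee_rot: [-3.14, -0.0, 0.274]
wrist_force: [-1.9, 5.4, 3.8]
gripper_width: 19.7
grip_force: 30.0
```

Call:
{"op": "move_arm", "data": {"plan": [[0,-0.01,0,0,0,0],[0,-0.025,0,0,0,0],[0,-0.045,0,0,0,0],[0,-0.065,0,0,0,0],[0,-0.085,0,0,0,0],[0,-0.1,0,0,0,0],[0,-0.112,0,0,0,0],[0,-0.12,0,0,0,0],[0,-0.128,0,0,0,0],[0,-0.136,0,0,0,0],[0,-0.144,0,0,0,0],[0,-0.152,0,0,0,0],[0,-0.16,0,0,0,0],[0,-0.168,0,0,0,0],[0,-0.176,0,0,0,0],[0,-0.184,0,0,0,0],[0,-0.184,0,0,0,0],[0,-0.184,0,0,0,0]]}}

```text
t: 14.18
tcp_pos: [555.5, 58.9, 71.3]
ee_rot: [3.135, -0.002, 0.269]
wrist_force: [2.5, -9.2, 0.8]
gripper_width: 19.8
grip_force: 30.0
```

Run:
```python
from h import *
im=save("wrist","w5.png"); c=cam("wrist"); import pickle; pickle.dump(c,open("w5.pkl","wb")); s=get_state(); print(s["gripper_width"],s["tcp_pos"],s["wrist_force"])
C=R.from_euler('z',.274).as_matrix(); g=np.array([523.5,165.7,0]); print((C.T@(s["tcp_pos"]-g)).round(1), (C.T@s["wrist_force"]).round(1))
cv2.imwrite("pics/w5c.png",cv2.resize(im[100:400,80:480,::-1],None,fx=2,fy=2,interpolation=cv2.INTER_CUBIC))
```

```text
19.714437837852262 [555.52184386  58.90122536  71.31038146] [ 2.42338109 -8.74372773  1.52116227]
[   1.9 -111.5   71.3] [-0.  -9.1  1.5]
```

View pics/w5c.png

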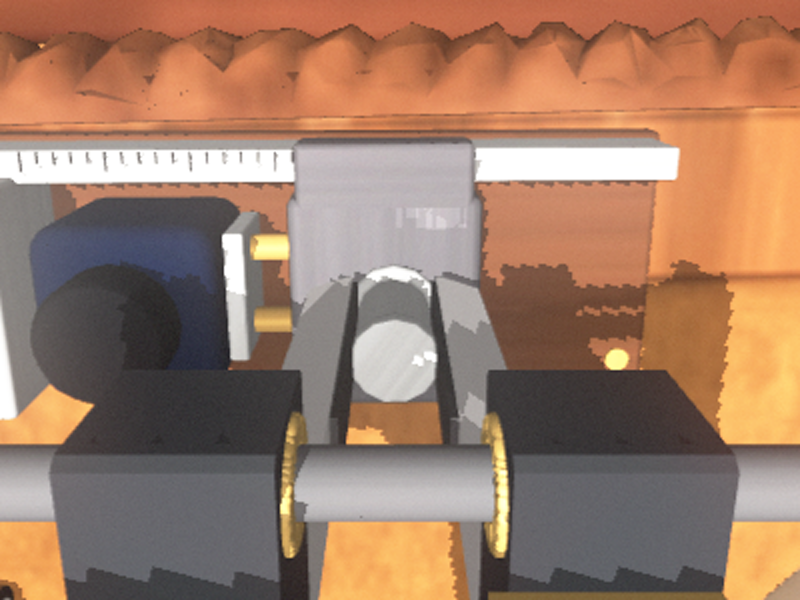

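The knob is at gauge y ≈ -111.5. The bottle is being pushed squarely by the pad, which is still nearly out. I continue slowly.

Call:
{"op": "move_arm", "data": {"plan": [[0,-0.006,0,0,0,0],[0,-0.012,0,0,0,0],[0,-0.018,0,0,0,0],[0,-0.024,0,0,0,0],[0,-0.03,0,0,0,0],[0,-0.036,0,0,0,0],[0,-0.042,0,0,0,0],[0,-0.048,0,0,0,0],[0,-0.048,0,0,0,0],[0,-0.048,0,0,0,0]]}}

```text
t: 15.48
tcp_pos: [552.4, 70.2, 71.3]
ee_rot: [3.135, -0.002, 0.269]
wrist_force: [2.6, -9.4, 2.1]
gripper_width: 19.7
grip_force: 30.0
```

```bash
cat > g.py <<'E'
from h import *
s=get_state(); C=R.from_euler('z',.274).as_matrix(); g=np.array([523.5,165.7,0]); print((C.T@(s["tcp_pos"]-g)).round(1), (C.T@s["wrist_force"]).round(1))
E
python3 g.py
```

```text
[  1.9 -99.8  71.3] [-0.  -9.7  2.1]
```

Call:
{"op": "move_arm", "data": {"plan": [[0,-0.005,0,0,0,0],[0,-0.01,0,0,0,0],[0,-0.015,0,0,0,0],[0,-0.015,0,0,0,0],[0,-0.015,0,0,0,0]]}}

```text
t: 16.1
tcp_pos: [551.5, 73.2, 71.3]
ee_rot: [3.134, -0.002, 0.269]
wrist_force: [1.7, -10.1, 1.9]
gripper_width: 19.8
grip_force: 30.0
```

```bash
python3 g.py
python3 - <<'E'
from h import *
im=save("wrist","w6.png")
cv2.imwrite("pics/w6c.png",cv2.resize(im[100:400,80:480,::-1],None,fx=2,fy=2,interpolation=cv2.INTER_CUBIC))
E
```

```text
[  1.9 -96.6  71.3] [ -1.1 -10.2   1.9]
```

View pics/w6c.png

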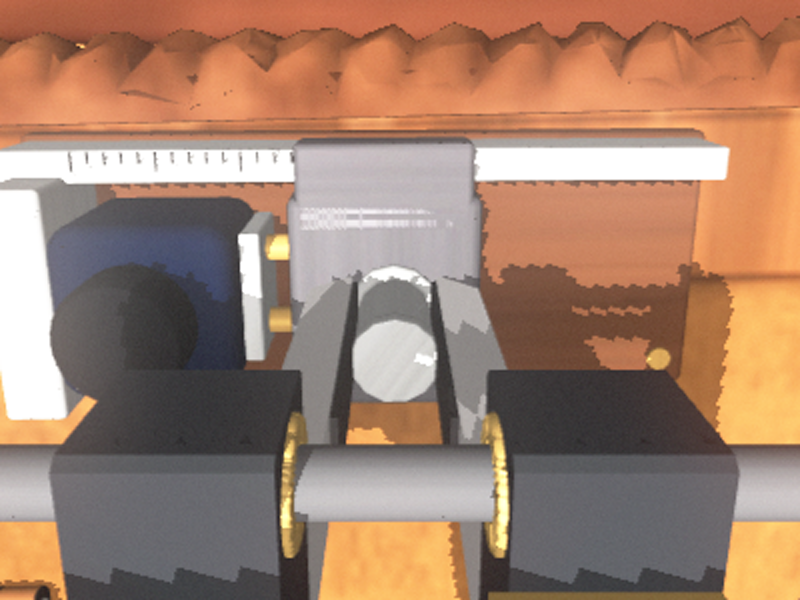

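The pad is now pushed in by about 6 mm (its front moved from 224 to 240 px relative to the jaw) and the bottle is against the fixed jaw. I add about 1 mm, then release and lift.

Call:
{"op": "move_arm", "data": {"plan": [[0,-0.003,0,0,0,0],[0,-0.005,0,0,0,0],[0,-0.005,0,0,0,0],[0,-0.005,0,0,0,0]]}}

```text
t: 16.65
tcp_pos: [551.3, 74.1, 71.3]
ee_rot: [3.134, -0.002, 0.268]
wrist_force: [3.0, -11.8, 1.7]
gripper_width: 19.8
grip_force: 30.0
```

```bash
python3 g.py
```

```text
[  1.9 -95.7  71.3] [ -0.3 -12.2   1.7]
```

The arm's target leads the knob by about 10 mm, so I unwind that before opening.

Call:
{"op": "move_arm", "data": {"plan": [[0,0.01,0,0,0,0],[0,0.02,0,0,0,0],[0,0.028,0,0,0,0],[0,0.028,0,0,0,0],[0,0.028,0,0,0,0]]}}

```text
t: 17.27
tcp_pos: [551.3, 74.0, 71.3]
ee_rot: [3.141, -0.001, 0.273]
wrist_force: [-0.4, -2.1, 4.6]
gripper_width: 19.6
grip_force: 30.0
```

```bash
python3 g.py
```

```text
[  1.9 -95.8  71.3] [-1.  -1.9  4.6]
```

Nearly unloaded and the jaw has not moved. Open to 42 mm, then lift.

Call:
{"op": "move_arm", "data": {"plan": [[0,0.005,0,0,0,0],[0,0.005,0,0,0,0],[0,0.005,0,0,0,0],[0,0.005,0,0,0,0],[0,0.005,0,0,0,0]], "grip": -0.1}}

```text
t: 17.9
tcp_pos: [551.2, 73.1, 70.9]
ee_rot: [-3.141, 0.0, 0.273]
wrist_force: [-0.2, -0.6, 0.5]
gripper_width: 42.4
grip_force: 0.0
```

Call:
{"op": "move_arm", "data": {"plan": [[0,0,-0.04,0,0,0],[0,0,-0.12,0,0,0],[0,0,-0.25,0,0,0],[0,0,-0.4,0,0,0],[0,0,-0.45,0,0,0],[0,0,-0.45,0,0,0],[0,0,-0.45,0,0,0]]}}

```text
t: 18.77
tcp_pos: [550.3, 72.9, 182.3]
ee_rot: [-3.141, 0.002, 0.273]
wrist_force: [0.4, -0.1, 0.6]
gripper_width: 42.3
grip_force: 0.0
```

```bash
python3 g.py
python3 - <<'E'
from h import *
im=save("wrist","w7.png"); print(get_state()["gripper_width"])
cv2.imwrite("pics/w7c.png",cv2.resize(im[100:400,80:480,::-1],None,fx=2,fy=2,interpolation=cv2.INTER_CUBIC))
E
```

```text
[  0.7 -96.6 182.3] [ 0.4 -0.2  0.6]
42.235367477577846
```

View pics/w7c.png

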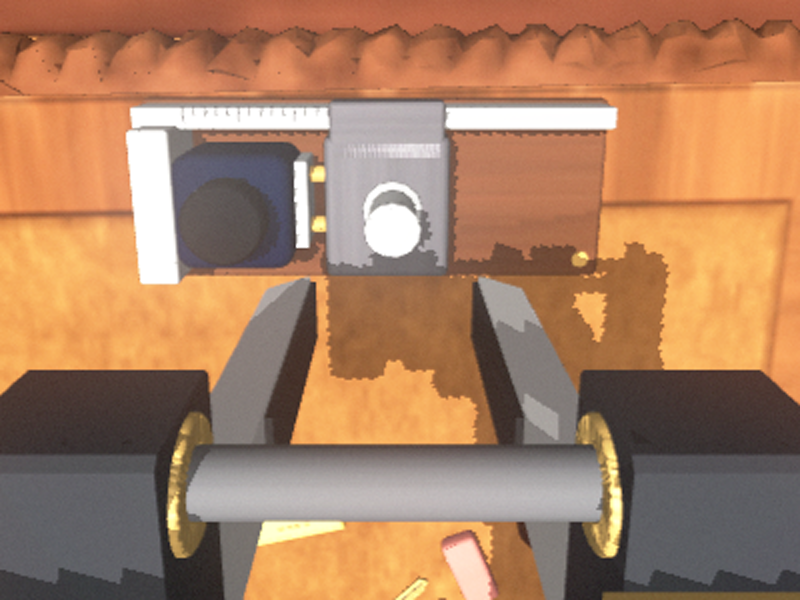

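The bottle is square and flush against the fixed jaw at (178–298, 205). The pad is partly in and the gripper is clear. I hand in the job.

```bash
python3 -c "
from rig import *
print(close_job())"
```

```text
the job is handed in; nothing more can be done
None
```

The ink bottle is on the caliper bed, clamped square against the fixed jaw with the spring pad about 7 mm in (estimated from knob position and push force); the gripper is clear and the job was handed in at about 19 s, no verdict returned.

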